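Find the rocking hatch of the spares case and push it open

ROBOT

A 7-joint arm with a two-finger parallel gripper is mounted at the origin on a cart in front of the work surface, level with it; the furniture and walls round the work are solid. World frame = base frame: x ahead of the robot, y to its left, z up, the work surface at z = 0. Lengths are in mm, angles in rad, forces in N, time in s.
With the tool pointing down it reaches from about 400 to 875 mm from the base axis. Payload 6.5 kg.
Tool frame: the origin (TCP) lies midway between the tips of the shut fingers; the grasp point (between the pads) lies 19 mm behind it; z points along the fingers, y is the line along which they close (so a half turn about z gives the same grasp; the last joint's range is limited). The gripper opens to 88 mm and grips with 3 to 60 N. Pads are 18 mm wide; open, the fingers measure 123 mm over their backs; the gripper's body (75 mm by 187 mm) begins 45 mm behind the grasp point.
Start: joints at [-1.298, 0.536, -0.004, 1.538, 0.003, 1.067, -0.071], TCP at [216.026, 613.044, 238.716] pointing down, gripper open.
Joint ranges: [-2.7, 2.7], [-0.37, 2.16], [-1.27, 1.26], [0.24, 2.4], [-1.31, 4.45], [0.19, 1.91], [-2.76, 2.76]. Speed limits (rad/s): [2.39, 2.39, 3.14, 3.14, 3.14, 3.14, 3.14].

INTERFACE

Orientations are given as a unit quaternion [w, x, y, z].
In Python, from plant import manip gives the robot as it stands. The module is installed in compiled form; this text tells all that it offers.
- The arm moves only by the tool play_rows, never from a script. Its argument "moves" is a list of rows, each an object of numbers: "dx", "dy", "dz": the shift along the tool's x, y, z in cm; "rx", "ry", "rz": the turn, a rotation vector about the tool's x, y, z in rad. In form: [{"dx": .., "dy": .., "dz": .., "rx": .., "ry": .., "rz": ..}, ...]. A call has exactly 10 rows; each row shifts and turns the commanded pose from where the row before left it, along the tool's axes as they then stand; what a row does not reach is not made up. A row lasts 1/10 s, in which the tool goes at most 50 mm and 8.59 degrees, less where a joint would pass 70% of its speed; a pose out of reach is approached as far as the arm can. A call is refused whole if a number of a shift passes 5 or a number of a turn 0.15, either way. A call with a gripper value outside its range is refused whole. "grip" is the opening, from 0 (shut) to 1 (fully open), set as the call begins (left out, the last holds). The fingers move at their own pace and stop on an object; "newtons" is the grip in N (left out, the last holds). Time passes only in rows, so rows that do not move let the fingers close, or fill a call up. It gives the time, the measured TCP pose, the force, the opening and the grip force at its end, in the units of the state.
- manip.read_state(): the state, without advancing time (a new reading comes with each control period).
- manip.snapshot(name): name is "side" or "top" or "wrist"; returns the picture (420x560x3 uint8, blue, green, red); there is no depth.
- manip.camera_model(name): a dict with "camera_matrix" (3x3 intrinsics, pixels), "xyz" and "attitude" of the camera in the world; the wrist camera has in their place "mount" (4x4, takes a point from camera to tool coordinates, whose origin is the TCP and whose axes are the flange's). Camera axes: x right, y down, z forward; pixel columns grow to the right and rows downward; lengths in mm; the calibration is good to about 2 mm. A picture is of the moment at which its call begins: read the wrist's pose just before it. camera_model takes no time and is no camera call.
- manip.close_job(): hands the job in; it is judged then, once.
The state is a dict: "clock": time; "joints": joint angles; "qd": joint speeds; "joint_efforts": joint torques, N m; "tcp_pos": TCP position; "tool_rot": TCP orientation; "force": force on the tool from outside, world axes, zero at the start; "wrist_torque": the same for the moment, N m; "width": finger opening in mm; "finger_force": force on a finger pad.
Only numpy, scipy, OpenCV 4.12 (cv2) and the standard library are available. Lean on these libraries where they do the work, as an engineer would, in place of code of your own. Each camera call takes 0.05 s, during which the arm holds its last target. There are 200 camera calls.

TASK

Two of the three identical sliding hatches on the grey spares case are blocked from inside. With the fingertips press down on the end of one hatch after another until you find the one that rocks, and only then push that hatch fully open, away from the robot. Do not force the hatches that hold firm, grasp or lift nothing, leave the things beside the case where they are, and finish clear of everything.

Things in the scene. Friction and masses are not known exactly. Their poses are not given: they have to be found in the camera images.
- case: low grey steel spares case fixed to the stand, 160 (x) x 214 (y) x 58 mm high, three identical steel sliding hatches side by side in its top. Origin: centre of its underside; x points away from the robot (the way hatches open), y to the left along the row of hatches, z up. Rails 10 mm wide between the hatches end 3 mm above the plates. Hatches open over a fixed rear deck.
- press_1 (a point): on the top face of the left hatch (a steel plate 100 mm long in x, 56 mm wide in y, 5 mm thick; its top lies 55 mm above the stand), on its centre line and 38 mm from the middle towards the robot: a good place to press. Axes as the plate's: x the way it opens, y left, z up
- catch_1 (a point): foot of the finger catch of the left hatch: the middle of the upright face that looks to the robot, where it meets the plate's top. The catch is a bar 54 mm wide (y) and 9 mm high above the plate, sloping down behind; 45 mm of flat plate lie in front of it. Axes as the plate's
- rock_1 (a joint): rocking angle of the left hatch about its cross pin in the middle, rad: 0 level, positive when the end nearer the robot is down; the loose hatch goes to +-0.12 (its end moves about 5 mm), sprung back to level, and about 2.5 N at the press point tips it fully. A hatch that is blocked from inside stays within about 0.04
- slide_1 (a joint): how far the left hatch has been slid away from the robot, m: 0 shut, 0.045 fully open at its stop. The loose one slides with about 3 N and stays where it is left; a blocked one gives at most 3 mm
- press_2 (a point): on the top face of the middle hatch (a steel plate 100 mm long in x, 56 mm wide in y, 5 mm thick; its top lies 55 mm above the stand), on its centre line and 38 mm from the middle towards the robot: a good place to press. Axes as the plate's: x the way it opens, y left, z up
- catch_2 (a point): foot of the finger catch of the middle hatch: the middle of the upright face that looks to the robot, where it meets the plate's top. The catch is a bar 54 mm wide (y) and 9 mm high above the plate, sloping down behind; 45 mm of flat plate lie in front of it. Axes as the plate's
- rock_2 (a joint): rocking angle of the middle hatch about its cross pin in the middle, rad: 0 level, positive when the end nearer the robot is down; the loose hatch goes to +-0.12 (its end moves about 5 mm), sprung back to level, and about 2.5 N at the press point tips it fully. A hatch that is blocked from inside stays within about 0.04
- slide_2 (a joint): how far the middle hatch has been slid away from the robot, m: 0 shut, 0.045 fully open at its stop. The loose one slides with about 3 N and stays where it is left; a blocked one gives at most 3 mm
- press_3 (a point): on the top face of the right hatch (a steel plate 100 mm long in x, 56 mm wide in y, 5 mm thick; its top lies 55 mm above the stand), on its centre line and 38 mm from the middle towards the robot: a good place to press. Axes as the plate's: x the way it opens, y left, z up
- catch_3 (a point): foot of the finger catch of the right hatch: the middle of the upright face that looks to the robot, where it meets the plate's top. The catch is a bar 54 mm wide (y) and 9 mm high above the plate, sloping down behind; 45 mm of flat plate lie in front of it. Axes as the plate's
- rock_3 (a joint): rocking angle of the right hatch about its cross pin in the middle, rad: 0 level, positive when the end nearer the robot is down; the loose hatch goes to +-0.12 (its end moves about 5 mm), sprung back to level, and about 2.5 N at the press point tips it fully. A hatch that is blocked from inside stays within about 0.04
- slide_3 (a joint): how far the right hatch has been slid away from the robot, m: 0 shut, 0.045 fully open at its stop. The loose one slides with about 3 N and stays where it is left; a blocked one gives at most 3 mm
- tape_roll: roll of tape lying flat, 72 mm across, 19 mm high, to the right of the case; a bystander, to be left alone. Origin: centre of its underside
- nut: steel hex nut, 24 x 27 x 13 mm, to the right of the case; a bystander, to be left alone. Origin: centre of its underside
- v_block: steel V-block, 60 x 48 x 30 mm, to the right of the case; a bystander, to be left alone. Origin: centre of its underside
- oilstone: sharpening stone, 45 x 125 x 24 mm, to the right of the case; a bystander, to be left alone. Origin: centre of its underside

How it is judged (in metres and radians):
On the way, in this order (a step that is already met when the one before it is completed fails the run):
1. the loose hatch is pressed so that it rocks (more than 0.06 rad) while all hatches are still shut ((((value of joint rock_1 above 0.06 rad or value of joint rock_1 below -0.06 rad) and value of joint each of slide_1, slide_2, slide_3 below 0.008 m) or ((value of joint rock_2 above 0.06 rad or value of joint rock_2 below -0.06 rad) and value of joint each of slide_1, slide_2, slide_3 below 0.008 m) or ((value of joint rock_3 above 0.06 rad or value of joint rock_3 below -0.06 rad) and value of joint each of slide_1, slide_2, slide_3 below 0.008 m))), for 0.1 s.
2. that hatch is pushed open (slid more than 38 mm) with the others shut (((value of joint slide_1 above 0.038 m and value of joint each of slide_2, slide_3 below 0.005 m) or (value of joint slide_2 above 0.038 m and value of joint each of slide_1, slide_3 below 0.005 m) or (value of joint slide_3 above 0.038 m and value of joint each of slide_1, slide_2 below 0.005 m))), for 0.2 s.
At the end, for the whole second after the job is handed in: one hatch is open by more than 38 of its 45 mm, at rest and level again (within 0.04 rad); the other two are shut within 5 mm (((value of joint slide_1 above 0.038 m and value of joint each of slide_2, slide_3 below 0.005 m and velocity of joint slide_1 below 0.01 m/s and value of joint rock_1 between -0.04 and 0.04 rad) or (value of joint slide_2 above 0.038 m and value of joint each of slide_1, slide_3 below 0.005 m and velocity of joint slide_2 below 0.01 m/s and value of joint rock_2 between -0.04 and 0.04 rad) or (value of joint slide_3 above 0.038 m and value of joint each of slide_1, slide_2 below 0.005 m and velocity of joint slide_3 below 0.01 m/s and value of joint rock_3 between -0.04 and 0.04 rad))); the robot touches nothing.
It fails at once if a thing beside the case is shifted more than 20 mm or lifted (distance of any of tape_roll, nut, v_block, oilstone from where it was at the start of the episode above 0.02 m or height (world z) of any of tape_roll, nut, v_block, oilstone above 0.012 m).
It fails at once if a hatch is forced with more than 60 N (contact force between any of the fingers, the arm and rock_1 above 60 N or contact force between any of the fingers, the arm and rock_2 above 60 N or contact force between any of the fingers, the arm and rock_3 above 60 N).
It also fails if it takes over 48 s, if anything falls off the work surface, if the arm or the gripper's body presses on something with over 40 N, if the wrist force passes 120 N, or if a joint passes its speed limit or range.

## Working session

There is one attempt and no reset: what is moved stays moved. The work goes in short steps, Python scripts to look and compute and a tool call to move; the robot and the scene stay as the last step left them, time stands still between calls to the robot, and variables do not carry over. Pictures are saved under pics/ and viewed, at most 10 in all, crops included, and the job is handed in when it is done.

Besides the shell and the picture viewer there is one more tool, called in YAML: its name, and indented under it one key for each argument. play_rows: Moves the arm, as the interface text tells. Its arguments: {"type":"object","properties":{"moves":{"type":"array","items":{"type":"object","properties":{"dx":{"type":"number"},"dy":{"type":"number"},"dz":{"type":"number"},"rx":{"type":"number"},"ry":{"type":"number"},"rz":{"type":"number"}}}},"grip":{"type":"number"},"newtons":{"type":"number"}},"required":["moves"]}

```bash
mkdir -p pics; python3 - <<'E'
from plant import manip
import cv2
s=manip.read_state();print(s)
for n in("top","side"):
    cv2.imwrite(f"pics/{n}1.png",manip.snapshot(n)); print(n,manip.camera_model(n))
print(manip.camera_model("wrist"))
E
```

```text
{'clock': 0.0, 'joints': array([-1.29818133,  0.53716144, -0.00444591,  1.53885316,  0.00261729,
        1.06728762, -0.07118715]), 'qd': array([-0.00063757, -0.00024699,  0.0010251 , -0.00085428,  0.00040949,
        0.00035501, -0.00265676]), 'joint_efforts': array([ 3.66607514e-05, -5.70995307e+01,  9.90876630e-01, -2.51600575e+01,
       -5.62189927e-02,  1.81220833e-02,  1.68964189e-04]), 'tcp_pos': array([215.85526817, 612.47071133, 237.84985678]), 'tool_rot': array([-7.58590899e-05,  1.68549326e-01,  9.85692852e-01, -8.48543898e-04]), 'force': array([-0.04953476, -0.01940948, -0.35696242]), 'wrist_torque': array([ 0.01501413, -0.00732225, -0.02413565]), 'finger_force': 0.0, 'width': 88.05138920018537}
top {'camera_matrix': array([[409.56909005,   0.        , 271.08096455],
       [  0.        , 409.56909005, 202.28662321],
       [  0.        ,   0.        ,   1.        ]]), 'xyz': array([285.15240614, -91.02145578, 912.02761686]), 'attitude': array([ 0.073689  , -0.69654446,  0.70977396, -0.07494441])}
side {'camera_matrix': array([[465.12993471,   0.        , 275.6602781 ],
       [  0.        , 465.12993471, 207.99903679],
       [  0.        ,   0.        ,   1.        ]]), 'xyz': array([ 121.85192942, -742.53535242,  508.02371554]), 'attitude': array([-0.47028915,  0.8462079 , -0.21390097,  0.13040965])}
{'camera_matrix': array([[353.59787408,   0.        , 272.0535704 ],
       [  0.        , 353.59787408, 206.53651023],
       [  0.        ,   0.        ,   1.        ]]), 'mount': array([[ 8.18806407e-04, -9.50566672e-01, -3.10519454e-01,
         8.02139436e+01],
       [ 9.99999622e-01,  6.87132465e-04,  5.33431559e-04,
         9.19891559e-01],
       [-2.93694264e-04, -3.10519774e-01,  9.50566875e-01,
        -1.46141447e+02],
       [ 0.00000000e+00,  0.00000000e+00,  0.00000000e+00,
         1.00000000e+00]])}
```

View pics/top1.png

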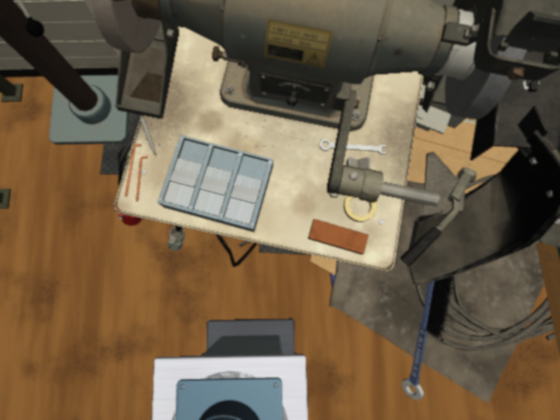

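View pics/side1.png

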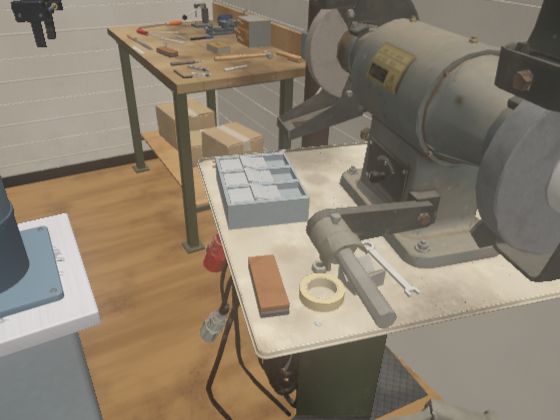

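The top view shows the case at about (215,183), turned slightly, with the grinder behind it and the things beside it to the right. I'll enlarge this to read the corners.

```bash
python3 - <<'E'
import cv2
i=cv2.imread("pics/top1.png")
cv2.imwrite("pics/c1.png",cv2.resize(i[125:240,145:290],None,fx=5.2,fy=5.2,interpolation=cv2.INTER_CUBIC))
E
```

```text
(no output)
```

View pics/c1.png

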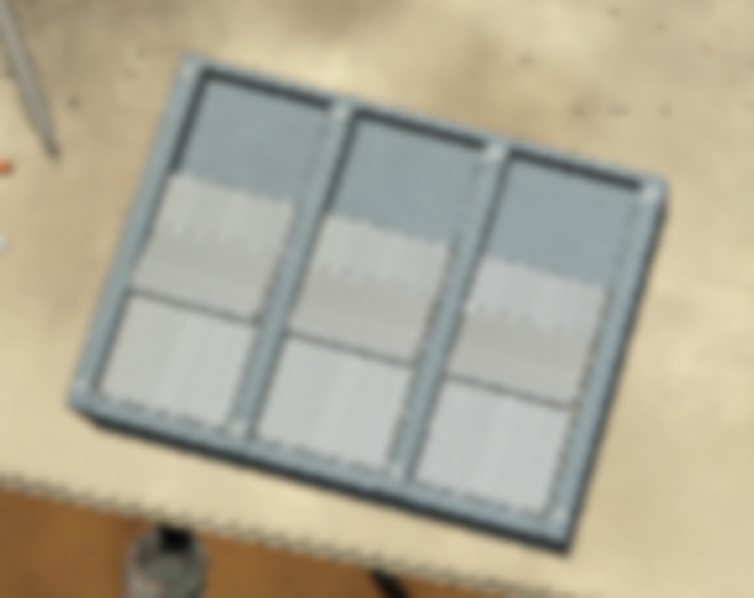

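The crop shows the case rim corners at about (188,60), (664,182), (566,538) and (72,402), and the catch feet as dark lines with mid-points near (193,307), (352,349) and (508,392).

```bash
cat > h.py <<'E'
from plant import manip
import numpy as np
from scipy.spatial.transform import Rotation as R
from scipy.optimize import least_squares
def rot(q): return R.from_quat(q,scalar_first=True).as_matrix()
def ray(cam,uv,z):
    m=manip.camera_model(cam);d=rot(m["attitude"])@np.linalg.inv(m["camera_matrix"])@[*uv,1]
    return m["xyz"]+d*(z-m["xyz"][2])/d[2]
def tool(p,s): # world point in tool axes, mm
    return rot(s["tool_rot"]).T@(np.array(p)-s["tcp_pos"])
E
python3 - <<'E'
from h import *
f=lambda p:((p[0]+.5)/5.2-.5+145,(p[1]+.5)/5.2-.5+125)
c=[(188,60),(664,182),(566,538),(72,402)]
W=np.array([ray("top",f(p),58)[:2] for p in c]); print(W)
print([np.linalg.norm(W[i]-W[i-1]) for i in range(4)])
L=np.array([(80,107),(80,-107),(-80,-107),(-80,107)])
def T(p,l): a=p[2];return np.array(l)@np.array([[np.cos(a),np.sin(a)],[-np.sin(a),np.cos(a)]])+p[:2]
r=least_squares(lambda p:(T(p,L)-W).ravel(),[500,0,0]);p=r.x;print(p,r.fun)
for q in[(193,307),(352,349),(508,392)]:
    w=ray("top",f(q),55)[:2]-p[:2];a=p[2];print("catch local",w@np.array([[np.cos(a),-np.sin(a)],[np.sin(a),np.cos(a)]]))
for q in[(325,150),(385,150),(345,205),(311,222),(366,238)]:print(q,ray("top",q,20))
# clamp/grinder tool rest: pixel 340,95..185 ; height unknown
E
```

```text
[[620.82389988 102.38617381]
 [562.82502199 -98.70259614]
 [412.94594693 -56.13323526]
 [473.04437852 145.90159378]]
[np.float64(154.05316845130096), np.float64(209.28584098469258), np.float64(155.8072130013534), np.float64(210.78399755592926)]
[ 5.17409812e+02  2.33629841e+01 -2.83752968e-01] [ 3.34260742  1.30120237  1.42993735 -3.05249267 -2.29283058 -0.82817281
 -2.47971419  2.57946313]
catch local [-24.96898374  70.48457311]
catch local [-24.8482733    1.49382807]
catch local [-25.45775425 -65.83580065]
(325, 150) [ 595.87965802 -220.1567785    20.        ]
(385, 150) [ 593.28863673 -357.49984397   20.        ]
(345, 205) [ 466.54083475 -258.67198887   20.        ]
(311, 222) [ 429.71821924 -181.57428954   20.        ]
(366, 238) [ 392.06744999 -300.41134914   20.        ]
```

```bash
python3 - <<'E'
from h import *
def tri(a,b):
    P=[]
    for c,uv in(("top",a),("side",b)):
        m=manip.camera_model(c);d=rot(m["attitude"])@np.linalg.inv(m["camera_matrix"])@[*uv,1];P.append((m["xyz"],d/np.linalg.norm(d)))
    (o,d),(p,e)=P;s=np.linalg.lstsq(np.c_[d,-e],p-o,rcond=None)[0];A=o+s[0]*d;B=p+s[1]*e;return (A+B)/2,np.linalg.norm(A-B)
print("label",tri((297,42),(390,68)))
print("clamp tip",tri((437,198),(385,312)),"clamp head",tri((355,180),(330,225)))
for z in(100,200,300):print(z,"motor lower edge",ray("top",(300,72),z),"wheel",ray("top",(135,45),z),"rest",ray("top",(340,185),z))
for z in(-900,-800,-700):print("pole",ray("top",(90,105),z))
from scipy.spatial.transform import Rotation
s=manip.read_state()
a=-.284;c=np.array([517.4,23.4]);Q=np.array([[np.cos(a),-np.sin(a)],[np.sin(a),np.cos(a)]])
for i,y in enumerate((67,1,-65)):
    for x in(-58,-45,20):w=c+Q@[x,y];print(i+1,x,w,tool([*w,75],s))
E
```

```text
label (array([ 685.23356115, -140.39235974,  301.19454625]), np.float64(4.6020623767969235))
clamp tip (array([ 462.14990848, -434.86615631,   89.48510829]), np.float64(3.069296017243944)) clamp head (array([ 496.2639419 , -263.25144399,  110.65387788]), np.float64(6.554565184971479))
100 motor lower edge [ 747.29069288 -162.46349329  100.        ] wheel [819.58950202 199.74172978 100.        ] rest [ 492.2105155  -235.77076585  100.        ]
200 motor lower edge [ 690.37904638 -153.66551203  200.        ] wheel [753.77436411 163.93467352 200.        ] rest [ 466.71161558 -217.9451024   200.        ]
300 motor lower edge [ 633.46739989 -144.86753078  300.        ] wheel [687.9592262  128.12761727 300.        ] rest [ 441.21271566 -200.11943896  300.        ]
pole [1162.82101866  756.14916448 -900.        ]
pole [1114.38529923  709.39653155 -800.        ]
pole [1065.9495798   662.64389862 -700.        ]
1 -58 [480.49658734 103.96759978] [-418.54245125 -391.54764311  163.58701098]
1 -45 [492.97583764 100.32503034] [-431.52301232 -390.83698624  163.58801567]
1 20 [555.3720891   82.11218314] [-496.4258177  -387.28370191  163.59303912]
2 -58 [462.0035425   40.61140599] [-422.15039021 -457.44888336  163.68350169]
2 -45 [474.48279279  36.96883655] [-435.13095128 -456.73822649  163.68450638]
2 20 [536.87904425  18.75598935] [-500.03375665 -453.18494216  163.68952982]
3 -58 [443.51049765 -22.74478781] [-425.75832916 -523.3501236   163.7799924 ]
3 -45 [455.98974794 -26.38735725] [-438.73889024 -522.63946674  163.78099709]
3 20 [518.38599941 -44.60020445] [-503.64169561 -519.0861824   163.78602053]
```

play_rows:
  moves:
    - {"dx":-1.5,"dy":-1.4}
    - {"dx":-2.6,"dy":-2.4}
    - {"dx":-2.8,"dy":-2.6}
    - {"dx":-2.8,"dy":-2.6}
    - {"dx":-2.8,"dy":-2.6}
    - {"dx":-2.8,"dy":-2.6}
    - {"dx":-2.8,"dy":-2.6}
    - {"dx":-2.8,"dy":-2.6}
    - {"dx":-2.8,"dy":-2.6}
    - {"dx":-2.8,"dy":-2.6}
  grip: 0

```text
invalid input at $.moves[0]: expected keys dx, dy, dz, rx, ry, rz
```

play_rows:
  moves:
    - {"dx":-2.5,"dy":-2.3,"dz":1}
    - {"dx":-2.5,"dy":-2.3,"dz":1}
    - {"dx":-2.5,"dy":-2.3,"dz":1}
    - {"dx":-2.5,"dy":-2.3,"dz":1}
    - {"dx":-2.0,"dy":-2,"dz":1}
    - {"dx":-1.5,"dy":-1.5,"dz":1}
    - {"dx":-0.5,"dy":-0.5,"dz":1}
    - {"dz":1,"rz":-0.055}
    - {"dz":0.5}
    - {}

```text
invalid input at $.moves[0]: expected keys dx, dy, dz, rx, ry, rz
```

```bash
python3 - <<'E'
from h import *
import cv2
s=manip.read_state();im=manip.snapshot("wrist");cv2.imwrite("pics/w1.png",im);print(s["clock"],s["tcp_pos"],s["tool_rot"],s["force"],s["width"],rot(s["tool_rot"]))
np.savez("w1.npz",p=s["tcp_pos"],q=s["tool_rot"])
E
```

```text
0.1 [215.87999352 612.56668292 237.95116259] [-4.52388789e-05  1.68538247e-01  9.85694843e-01 -7.30611816e-04] [ 0.94960344 -1.25185485  0.31787175] 88.13534871215396 [[-9.43189714e-01  3.32254496e-01 -3.35455529e-04]
 [ 3.32254629e-01  9.43188651e-01 -1.42507164e-03]
 [-1.57088611e-04 -1.45556956e-03 -9.99998928e-01]]
```

View pics/w1.png

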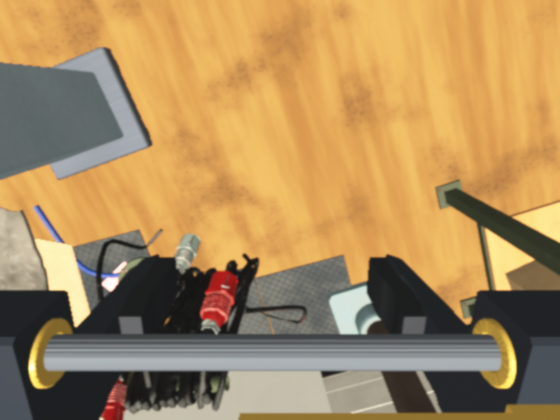

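The picture is from the start pose, because the moves were refused (all six keys are needed). It shows only floor and the fingers.

play_rows:
  moves:
    - {"dx":-1.5,"dy":-1.4,"dz":0,"rx":0,"ry":0,"rz":0}
    - {"dx":-2.6,"dy":-2.4,"dz":0,"rx":0,"ry":0,"rz":0}
    - {"dx":-2.8,"dy":-2.6,"dz":0,"rx":0,"ry":0,"rz":0}
    - {"dx":-2.8,"dy":-2.6,"dz":0,"rx":0,"ry":0,"rz":0}
    - {"dx":-2.8,"dy":-2.6,"dz":0,"rx":0,"ry":0,"rz":0}
    - {"dx":-2.8,"dy":-2.6,"dz":0,"rx":0,"ry":0,"rz":0}
    - {"dx":-2.8,"dy":-2.6,"dz":0,"rx":0,"ry":0,"rz":0}
    - {"dx":-2.8,"dy":-2.6,"dz":0,"rx":0,"ry":0,"rz":0}
    - {"dx":-2.8,"dy":-2.6,"dz":0,"rx":0,"ry":0,"rz":0}
    - {"dx":-2.8,"dy":-2.6,"dz":0,"rx":0,"ry":0,"rz":0}
  grip: 0

```text
clock: 1.15
tcp_pos: [384.7, 291.4, 238.7]
tool_rot: [0.0, 0.169, 0.986, -0.0]
force: [0.1, 0.6, 0.0]
width: 10.5
finger_force: 0.0
```

play_rows:
  moves:
    - {"dx":-2.5,"dy":-2.3,"dz":1,"rx":0,"ry":0,"rz":0}
    - {"dx":-2.5,"dy":-2.3,"dz":1,"rx":0,"ry":0,"rz":0}
    - {"dx":-2.5,"dy":-2.3,"dz":1,"rx":0,"ry":0,"rz":0}
    - {"dx":-2.5,"dy":-2.3,"dz":1,"rx":0,"ry":0,"rz":0}
    - {"dx":-2,"dy":-2,"dz":1,"rx":0,"ry":0,"rz":0}
    - {"dx":-1.5,"dy":-1.5,"dz":1,"rx":0,"ry":0,"rz":0}
    - {"dx":-0.5,"dy":-0.5,"dz":1,"rx":0,"ry":0,"rz":0}
    - {"dx":0,"dy":0,"dz":1,"rx":0,"ry":0,"rz":-0.055}
    - {"dx":0,"dy":0,"dz":0.5,"rx":0,"ry":0,"rz":0}
    - {"dx":0,"dy":0,"dz":0,"rx":0,"ry":0,"rz":0}

```text
clock: 2.15
tcp_pos: [471.6, 122.7, 153.0]
tool_rot: [-0.001, 0.141, 0.99, -0.0]
force: [0.2, 0.8, -0.1]
width: 0.7
finger_force: 0.0
```

```bash
python3 - <<'E'
from h import *
import cv2
s=manip.read_state();im=manip.snapshot("wrist");cv2.imwrite("pics/w2.png",im);print(s["clock"],s["tcp_pos"],s["tool_rot"],s["force"],s["width"],rot(s["tool_rot"]))
np.savez("w1.npz",p=s["tcp_pos"],q=s["tool_rot"])
E
```

```text
2.15 [471.55304162 122.66197419 153.01603207] [-7.76907162e-04  1.41408413e-01  9.89951019e-01 -1.91223578e-04] [ 0.20081328  0.8276336  -0.06590906] 0.6501511159245655 [[-9.60006114e-01  2.79974508e-01 -1.59228132e-03]
 [ 2.79975102e-01  9.60007248e-01 -1.58881535e-04]
 [ 1.48411883e-03 -5.98326370e-04 -9.99998720e-01]]
```

View pics/w2.png

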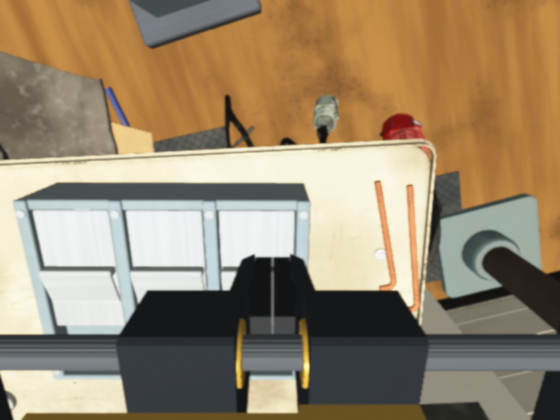

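The wrist view is well aligned with the case. It shows the case's front top edge from (15,199) to (309,199), the left hatch between columns 218 and 297, plate front edges at row 210, and catch tops at about row 270.

```bash
cat >> h.py <<'E'
def wray(uv,z,p,q):
    m=manip.camera_model("wrist");M=m["mount"];Rt=rot(q);o=p+Rt@M[:3,3];d=Rt@M[:3,:3]@np.linalg.inv(m["camera_matrix"])@[*uv,1]
    return o+d*(z-o[2])/d[2]
E
python3 - <<'E'
from h import *
f=np.load("w1.npz");p,q=f["p"],f["q"]
a=-.284;c=np.array([517.4,23.4]);Q=np.array([[np.cos(a),-np.sin(a)],[np.sin(a),np.cos(a)]])
for n,uv,z in[("FL",(309,199),58),("FR",(15,199),58),("h1 r",(218,211),55),("h1 l",(297,211),55),("h2r",(124,211),55),("h2l",(204,211),55),("h3r",(32,211),55),("h3l",(112,211),55),("catch3",(42,272),64),("catch2",(135,270),64)]:
    w=wray(uv,z,p,q);print(n,w.round(1),(Q.T@(w[:2]-c)).round(1))
E
```

```text
FL [472.3 150.9  58. ] [-79.  109.7]
FR [413.8 -50.3  58. ] [-78.8 -99.8]
h1 r [463.6  84.9  55. ] [-68.9  44. ]
h1 l [479.7 140.3  55. ] [-69.  101.6]
h2r [444.4  19.1  55. ] [-68.8 -24.6]
h2l [460.7  75.1  55. ] [-68.9  33.8]
h3r [425.7 -45.4  55. ] [-68.7 -91.7]
h3l [442.   10.7  55. ] [-68.8 -33.4]
catch3 [469.9 -54.2  64. ] [-23.8 -87.8]
catch2 [487.7  12.9  64. ] [-25.6 -18.4]
```

play_rows:
  moves:
    - {"dx":-0.5,"dy":-0.4,"dz":1,"rx":0,"ry":0,"rz":0}
    - {"dx":-0.5,"dy":-0.4,"dz":1.5,"rx":0,"ry":0,"rz":0}
    - {"dx":-0.5,"dy":-0.4,"dz":2,"rx":0,"ry":0,"rz":0}
    - {"dx":0,"dy":0,"dz":2,"rx":0,"ry":0,"rz":0}
    - {"dx":0,"dy":0,"dz":1.5,"rx":0,"ry":0,"rz":0}
    - {"dx":0,"dy":0,"dz":1,"rx":0,"ry":0,"rz":0}
    - {"dx":0,"dy":0,"dz":0.3,"rx":0,"ry":0,"rz":0}
    - {"dx":0,"dy":0,"dz":0,"rx":0,"ry":0,"rz":0}
    - {"dx":0,"dy":0,"dz":0,"rx":0,"ry":0,"rz":0}
    - {"dx":0,"dy":0,"dz":0,"rx":0,"ry":0,"rz":0}

```text
clock: 3.2
tcp_pos: [484.0, 106.4, 61.4]
tool_rot: [0.001, 0.141, 0.99, 0.0]
force: [0.4, 0.7, -0.6]
width: 0.3
finger_force: 0.0
```

play_rows:
  moves:
    - {"dx":0,"dy":0,"dz":0.1,"rx":0,"ry":0,"rz":0}
    - {"dx":0,"dy":0,"dz":0.1,"rx":0,"ry":0,"rz":0}
    - {"dx":0,"dy":0,"dz":0.1,"rx":0,"ry":0,"rz":0}
    - {"dx":0,"dy":0,"dz":0.1,"rx":0,"ry":0,"rz":0}
    - {"dx":0,"dy":0,"dz":0.1,"rx":0,"ry":0,"rz":0}
    - {"dx":0,"dy":0,"dz":0.1,"rx":0,"ry":0,"rz":0}
    - {"dx":0,"dy":0,"dz":0,"rx":0,"ry":0,"rz":0}
    - {"dx":0,"dy":0,"dz":0,"rx":0,"ry":0,"rz":0}
    - {"dx":0,"dy":0,"dz":0,"rx":0,"ry":0,"rz":0}
    - {"dx":0,"dy":0,"dz":0,"rx":0,"ry":0,"rz":0}

```text
clock: 4.2
tcp_pos: [483.4, 106.2, 54.7]
tool_rot: [-0.0, 0.141, 0.99, -0.0]
force: [0.2, 0.2, 0.8]
width: 0.3
finger_force: 0.4
```

Just touching. I'll press in small steps.

play_rows:
  moves:
    - {"dx":0,"dy":0,"dz":0.05,"rx":0,"ry":0,"rz":0}
    - {"dx":0,"dy":0,"dz":0.05,"rx":0,"ry":0,"rz":0}
    - {"dx":0,"dy":0,"dz":0.05,"rx":0,"ry":0,"rz":0}
    - {"dx":0,"dy":0,"dz":0.05,"rx":0,"ry":0,"rz":0}
    - {"dx":0,"dy":0,"dz":0,"rx":0,"ry":0,"rz":0}
    - {"dx":0,"dy":0,"dz":0,"rx":0,"ry":0,"rz":0}
    - {"dx":0,"dy":0,"dz":0,"rx":0,"ry":0,"rz":0}
    - {"dx":0,"dy":0,"dz":0,"rx":0,"ry":0,"rz":0}
    - {"dx":0,"dy":0,"dz":0,"rx":0,"ry":0,"rz":0}
    - {"dx":0,"dy":0,"dz":0,"rx":0,"ry":0,"rz":0}

```text
clock: 5.2
tcp_pos: [483.3, 106.2, 52.7]
tool_rot: [-0.0, 0.141, 0.99, -0.0]
force: [-2.4, 0.1, 3.0]
width: 0.6
finger_force: 1.5
```

play_rows:
  moves:
    - {"dx":0,"dy":0,"dz":0.05,"rx":0,"ry":0,"rz":0}
    - {"dx":0,"dy":0,"dz":0.05,"rx":0,"ry":0,"rz":0}
    - {"dx":0,"dy":0,"dz":0.05,"rx":0,"ry":0,"rz":0}
    - {"dx":0,"dy":0,"dz":0,"rx":0,"ry":0,"rz":0}
    - {"dx":0,"dy":0,"dz":0,"rx":0,"ry":0,"rz":0}
    - {"dx":0,"dy":0,"dz":0,"rx":0,"ry":0,"rz":0}
    - {"dx":0,"dy":0,"dz":0,"rx":0,"ry":0,"rz":0}
    - {"dx":0,"dy":0,"dz":0,"rx":0,"ry":0,"rz":0}
    - {"dx":0,"dy":0,"dz":0,"rx":0,"ry":0,"rz":0}
    - {"dx":0,"dy":0,"dz":0,"rx":0,"ry":0,"rz":0}

```text
clock: 6.2
tcp_pos: [484.1, 106.1, 51.7]
tool_rot: [0.001, 0.142, 0.99, 0.0]
force: [-3.4, -0.0, 7.4]
width: 0.2
finger_force: 4.1
```

The left hatch stiffens well past 2.5 N, so it is probably blocked. I'll compare it with the middle hatch using the same depths.

play_rows:
  moves:
    - {"dx":0,"dy":0,"dz":-0.5,"rx":0,"ry":0,"rz":0}
    - {"dx":0,"dy":0,"dz":-1,"rx":0,"ry":0,"rz":0}
    - {"dx":0,"dy":0,"dz":-1.2,"rx":0,"ry":0,"rz":0}
    - {"dx":0,"dy":-1.5,"dz":0,"rx":0,"ry":0,"rz":0}
    - {"dx":0,"dy":-2.2,"dz":0,"rx":0,"ry":0,"rz":0}
    - {"dx":0,"dy":-2,"dz":0,"rx":0,"ry":0,"rz":0}
    - {"dx":0,"dy":-1,"dz":0,"rx":0,"ry":0,"rz":0}
    - {"dx":0,"dy":0,"dz":1,"rx":0,"ry":0,"rz":0}
    - {"dx":0,"dy":0,"dz":0.9,"rx":0,"ry":0,"rz":0}
    - {"dx":0,"dy":0,"dz":0,"rx":0,"ry":0,"rz":0}

```text
clock: 7.2
tcp_pos: [463.9, 42.7, 57.8]
tool_rot: [-0.001, 0.141, 0.99, -0.0]
force: [0.3, -0.0, -0.6]
width: 0.5
finger_force: 0.0
```

play_rows:
  moves:
    - {"dx":0,"dy":0,"dz":0.1,"rx":0,"ry":0,"rz":0}
    - {"dx":0,"dy":0,"dz":0.1,"rx":0,"ry":0,"rz":0}
    - {"dx":0,"dy":0,"dz":0.1,"rx":0,"ry":0,"rz":0}
    - {"dx":0,"dy":0,"dz":0.1,"rx":0,"ry":0,"rz":0}
    - {"dx":0,"dy":0,"dz":0.1,"rx":0,"ry":0,"rz":0}
    - {"dx":0,"dy":0,"dz":0.1,"rx":0,"ry":0,"rz":0}
    - {"dx":0,"dy":0,"dz":0,"rx":0,"ry":0,"rz":0}
    - {"dx":0,"dy":0,"dz":0,"rx":0,"ry":0,"rz":0}
    - {"dx":0,"dy":0,"dz":0,"rx":0,"ry":0,"rz":0}
    - {"dx":0,"dy":0,"dz":0,"rx":0,"ry":0,"rz":0}

```text
clock: 8.2
tcp_pos: [464.9, 42.1, 54.8]
tool_rot: [0.0, 0.141, 0.99, 0.0]
force: [-6.2, 0.3, 23.8]
width: 0.5
finger_force: 12.4
```

The middle hatch is firm straight away. I'll ease off and try the right one gently.

play_rows:
  moves:
    - {"dx":0,"dy":0,"dz":-0.5,"rx":0,"ry":0,"rz":0}
    - {"dx":0,"dy":0,"dz":-1,"rx":0,"ry":0,"rz":0}
    - {"dx":0,"dy":0,"dz":-1,"rx":0,"ry":0,"rz":0}
    - {"dx":0,"dy":-1.5,"dz":0,"rx":0,"ry":0,"rz":0}
    - {"dx":0,"dy":-2.2,"dz":0,"rx":0,"ry":0,"rz":0}
    - {"dx":0,"dy":-2,"dz":0,"rx":0,"ry":0,"rz":0}
    - {"dx":0,"dy":-1,"dz":0,"rx":0,"ry":0,"rz":0}
    - {"dx":0,"dy":0,"dz":1,"rx":0,"ry":0,"rz":0}
    - {"dx":0,"dy":0,"dz":0.9,"rx":0,"ry":0,"rz":0}
    - {"dx":0,"dy":0,"dz":0,"rx":0,"ry":0,"rz":0}

```text
clock: 9.2
tcp_pos: [445.1, -21.5, 57.8]
tool_rot: [-0.001, 0.141, 0.99, 0.0]
force: [-0.3, -0.3, 0.1]
width: 0.5
finger_force: 0.0
```

play_rows:
  moves:
    - {"dx":0,"dy":0,"dz":0.05,"rx":0,"ry":0,"rz":0}
    - {"dx":0,"dy":0,"dz":0.05,"rx":0,"ry":0,"rz":0}
    - {"dx":0,"dy":0,"dz":0.05,"rx":0,"ry":0,"rz":0}
    - {"dx":0,"dy":0,"dz":0.05,"rx":0,"ry":0,"rz":0}
    - {"dx":0,"dy":0,"dz":0.05,"rx":0,"ry":0,"rz":0}
    - {"dx":0,"dy":0,"dz":0,"rx":0,"ry":0,"rz":0}
    - {"dx":0,"dy":0,"dz":0,"rx":0,"ry":0,"rz":0}
    - {"dx":0,"dy":0,"dz":0,"rx":0,"ry":0,"rz":0}
    - {"dx":0,"dy":0,"dz":0,"rx":0,"ry":0,"rz":0}
    - {"dx":0,"dy":0,"dz":0,"rx":0,"ry":0,"rz":0}

```text
clock: 10.2
tcp_pos: [445.9, -22.4, 56.7]
tool_rot: [0.0, 0.141, 0.99, -0.0]
force: [0.8, 0.4, -0.6]
width: 0.8
finger_force: 0.0
```

play_rows:
  moves:
    - {"dx":0,"dy":0,"dz":0.05,"rx":0,"ry":0,"rz":0}
    - {"dx":0,"dy":0,"dz":0.05,"rx":0,"ry":0,"rz":0}
    - {"dx":0,"dy":0,"dz":0.05,"rx":0,"ry":0,"rz":0}
    - {"dx":0,"dy":0,"dz":0.05,"rx":0,"ry":0,"rz":0}
    - {"dx":0,"dy":0,"dz":0,"rx":0,"ry":0,"rz":0}
    - {"dx":0,"dy":0,"dz":0,"rx":0,"ry":0,"rz":0}
    - {"dx":0,"dy":0,"dz":0,"rx":0,"ry":0,"rz":0}
    - {"dx":0,"dy":0,"dz":0,"rx":0,"ry":0,"rz":0}
    - {"dx":0,"dy":0,"dz":0,"rx":0,"ry":0,"rz":0}
    - {"dx":0,"dy":0,"dz":0,"rx":0,"ry":0,"rz":0}

```text
clock: 11.2
tcp_pos: [445.9, -22.4, 55.0]
tool_rot: [-0.0, 0.141, 0.99, 0.0]
force: [-1.0, 0.6, 5.6]
width: 0.3
finger_force: 2.8
```

play_rows:
  moves:
    - {"dx":0,"dy":0,"dz":0.05,"rx":0,"ry":0,"rz":0}
    - {"dx":0,"dy":0,"dz":0.05,"rx":0,"ry":0,"rz":0}
    - {"dx":0,"dy":0,"dz":0,"rx":0,"ry":0,"rz":0}
    - {"dx":0,"dy":0,"dz":0,"rx":0,"ry":0,"rz":0}
    - {"dx":0,"dy":0,"dz":0,"rx":0,"ry":0,"rz":0}
    - {"dx":0,"dy":0,"dz":0,"rx":0,"ry":0,"rz":0}
    - {"dx":0,"dy":0,"dz":0,"rx":0,"ry":0,"rz":0}
    - {"dx":0,"dy":0,"dz":0,"rx":0,"ry":0,"rz":0}
    - {"dx":0,"dy":0,"dz":0,"rx":0,"ry":0,"rz":0}
    - {"dx":0,"dy":0,"dz":0,"rx":0,"ry":0,"rz":0}

```text
clock: 12.2
tcp_pos: [445.9, -22.4, 54.8]
tool_rot: [-0.0, 0.142, 0.99, 0.0]
force: [-5.5, 1.1, 20.9]
width: 0.4
finger_force: 10.5
```

The right hatch is firm too. Only the left one gave about 3 mm at low force, so I'll go back and confirm it.

play_rows:
  moves:
    - {"dx":0,"dy":0,"dz":-0.5,"rx":0,"ry":0,"rz":0}
    - {"dx":0,"dy":0,"dz":-1,"rx":0,"ry":0,"rz":0}
    - {"dx":0,"dy":0.6,"dz":-1,"rx":0,"ry":0,"rz":0}
    - {"dx":0,"dy":2.4,"dz":0,"rx":0,"ry":0,"rz":0}
    - {"dx":0,"dy":3,"dz":0,"rx":0,"ry":0,"rz":0}
    - {"dx":0,"dy":3,"dz":0,"rx":0,"ry":0,"rz":0}
    - {"dx":0,"dy":2.4,"dz":0,"rx":0,"ry":0,"rz":0}
    - {"dx":0,"dy":2,"dz":0.8,"rx":0,"ry":0,"rz":0}
    - {"dx":0,"dy":0,"dz":1,"rx":0,"ry":0,"rz":0}
    - {"dx":0,"dy":0,"dz":0,"rx":0,"ry":0,"rz":0}

```text
clock: 13.2
tcp_pos: [482.4, 105.9, 59.9]
tool_rot: [-0.001, 0.141, 0.99, -0.001]
force: [0.3, 0.2, -0.7]
width: 0.7
finger_force: 0.0
```

play_rows:
  moves:
    - {"dx":0,"dy":0,"dz":0.1,"rx":0,"ry":0,"rz":0}
    - {"dx":0,"dy":0,"dz":0.1,"rx":0,"ry":0,"rz":0}
    - {"dx":0,"dy":0,"dz":0.1,"rx":0,"ry":0,"rz":0}
    - {"dx":0,"dy":0,"dz":0.1,"rx":0,"ry":0,"rz":0}
    - {"dx":0,"dy":0,"dz":0.1,"rx":0,"ry":0,"rz":0}
    - {"dx":0,"dy":0,"dz":0,"rx":0,"ry":0,"rz":0}
    - {"dx":0,"dy":0,"dz":0,"rx":0,"ry":0,"rz":0}
    - {"dx":0,"dy":0,"dz":0,"rx":0,"ry":0,"rz":0}
    - {"dx":0,"dy":0,"dz":0,"rx":0,"ry":0,"rz":0}
    - {"dx":0,"dy":0,"dz":0,"rx":0,"ry":0,"rz":0}

```text
clock: 14.2
tcp_pos: [483.5, 106.2, 55.8]
tool_rot: [0.0, 0.141, 0.99, 0.0]
force: [0.1, 0.2, -0.4]
width: 0.6
finger_force: 0.0
```

play_rows:
  moves:
    - {"dx":0,"dy":0,"dz":0.1,"rx":0,"ry":0,"rz":0}
    - {"dx":0,"dy":0,"dz":0.1,"rx":0,"ry":0,"rz":0}
    - {"dx":0,"dy":0,"dz":0.05,"rx":0,"ry":0,"rz":0}
    - {"dx":0,"dy":0,"dz":0.05,"rx":0,"ry":0,"rz":0}
    - {"dx":0,"dy":0,"dz":0.05,"rx":0,"ry":0,"rz":0}
    - {"dx":0,"dy":0,"dz":0.05,"rx":0,"ry":0,"rz":0}
    - {"dx":0,"dy":0,"dz":0.05,"rx":0,"ry":0,"rz":0}
    - {"dx":0,"dy":0,"dz":0,"rx":0,"ry":0,"rz":0}
    - {"dx":0,"dy":0,"dz":0,"rx":0,"ry":0,"rz":0}
    - {"dx":0,"dy":0,"dz":0,"rx":0,"ry":0,"rz":0}

```text
clock: 15.2
tcp_pos: [483.6, 106.3, 51.6]
tool_rot: [0.0, 0.141, 0.99, 0.0]
force: [-3.0, 0.7, 7.7]
width: 0.6
finger_force: 3.9
```

It rocks again: 51.6 mm at 7.7 N, against about 54.8 mm at 20 N or more for the other two. Now I'll lift clear of the plate and push on the catch.

play_rows:
  moves:
    - {"dx":0,"dy":0,"dz":-0.4,"rx":0,"ry":0,"rz":0}
    - {"dx":0,"dy":0,"dz":-0.3,"rx":0,"ry":0,"rz":0}
    - {"dx":0,"dy":0,"dz":0,"rx":0,"ry":0,"rz":0}
    - {"dx":-0.4,"dy":0,"dz":0,"rx":0,"ry":0,"rz":0}
    - {"dx":-0.4,"dy":0,"dz":0,"rx":0,"ry":0,"rz":0}
    - {"dx":-0.4,"dy":0,"dz":0,"rx":0,"ry":0,"rz":0}
    - {"dx":-0.4,"dy":0,"dz":0,"rx":0,"ry":0,"rz":0}
    - {"dx":-0.4,"dy":0,"dz":0,"rx":0,"ry":0,"rz":0}
    - {"dx":-0.4,"dy":0,"dz":0,"rx":0,"ry":0,"rz":0}
    - {"dx":-0.4,"dy":0,"dz":0,"rx":0,"ry":0,"rz":0}

```text
clock: 16.2
tcp_pos: [509.8, 98.4, 58.1]
tool_rot: [-0.001, 0.141, 0.99, -0.0]
force: [-2.9, 0.8, 2.7]
width: 0.3
finger_force: 1.4
```

play_rows:
  moves:
    - {"dx":-0.3,"dy":0,"dz":0,"rx":0,"ry":0,"rz":0}
    - {"dx":-0.3,"dy":0,"dz":0,"rx":0,"ry":0,"rz":0}
    - {"dx":-0.3,"dy":0,"dz":0,"rx":0,"ry":0,"rz":0}
    - {"dx":-0.3,"dy":0,"dz":0,"rx":0,"ry":0,"rz":0}
    - {"dx":-0.3,"dy":0,"dz":0,"rx":0,"ry":0,"rz":0}
    - {"dx":-0.3,"dy":0,"dz":0,"rx":0,"ry":0,"rz":0}
    - {"dx":-0.2,"dy":0,"dz":0,"rx":0,"ry":0,"rz":0}
    - {"dx":-0.2,"dy":0,"dz":0,"rx":0,"ry":0,"rz":0}
    - {"dx":0,"dy":0,"dz":0,"rx":0,"ry":0,"rz":0}
    - {"dx":0,"dy":0,"dz":0,"rx":0,"ry":0,"rz":0}

```text
clock: 17.2
tcp_pos: [531.8, 92.0, 58.2]
tool_rot: [0.0, 0.142, 0.99, -0.0]
force: [-0.8, -0.2, -1.2]
width: 0.4
finger_force: 0.6
```

play_rows:
  moves:
    - {"dx":-0.2,"dy":0,"dz":0,"rx":0,"ry":0,"rz":0}
    - {"dx":-0.2,"dy":0,"dz":0,"rx":0,"ry":0,"rz":0}
    - {"dx":-0.2,"dy":0,"dz":0,"rx":0,"ry":0,"rz":0}
    - {"dx":-0.2,"dy":0,"dz":0,"rx":0,"ry":0,"rz":0}
    - {"dx":-0.2,"dy":0,"dz":0,"rx":0,"ry":0,"rz":0}
    - {"dx":-0.2,"dy":0,"dz":0,"rx":0,"ry":0,"rz":0}
    - {"dx":-0.2,"dy":0,"dz":0,"rx":0,"ry":0,"rz":0}
    - {"dx":0,"dy":0,"dz":0,"rx":0,"ry":0,"rz":0}
    - {"dx":0,"dy":0,"dz":0,"rx":0,"ry":0,"rz":0}
    - {"dx":0,"dy":0,"dz":0,"rx":0,"ry":0,"rz":0}

```text
clock: 18.2
tcp_pos: [545.3, 88.3, 58.3]
tool_rot: [0.0, 0.141, 0.99, 0.0]
force: [-1.4, -0.4, -0.6]
width: 0.3
finger_force: 0.5
```

```bash
python3 - <<'E'
from h import *
import cv2
s=manip.read_state();print(s["tcp_pos"],s["force"])
i=manip.snapshot("side");cv2.imwrite("pics/s2.png",cv2.resize(i[120:240,180:330],None,fx=5,fy=5,interpolation=cv2.INTER_CUBIC))
E
```

```text
[545.28751104  88.33690043  58.30428591] [-1.389881   -0.38773675 -0.59825023]
```

View pics/s2.png

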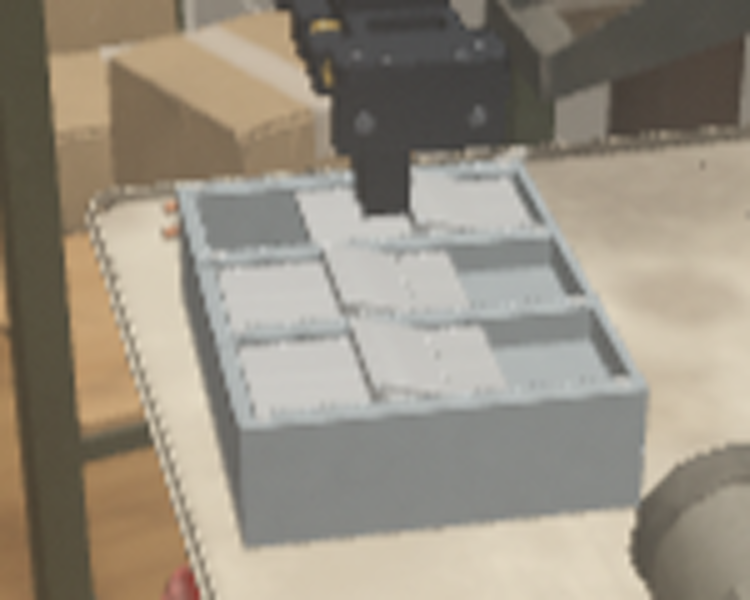

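The crop shows the left hatch slid nearly open: the finger at (385,205) is against its catch, and there is an opening in front from (200,190) to (305,250). The other two are shut. I'll push on gently to the stop.

play_rows:
  moves:
    - {"dx":-0.1,"dy":0,"dz":0,"rx":0,"ry":0,"rz":0}
    - {"dx":-0.1,"dy":0,"dz":0,"rx":0,"ry":0,"rz":0}
    - {"dx":-0.1,"dy":0,"dz":0,"rx":0,"ry":0,"rz":0}
    - {"dx":0,"dy":0,"dz":0,"rx":0,"ry":0,"rz":0}
    - {"dx":0,"dy":0,"dz":0,"rx":0,"ry":0,"rz":0}
    - {"dx":0,"dy":0,"dz":0,"rx":0,"ry":0,"rz":0}
    - {"dx":0,"dy":0,"dz":0,"rx":0,"ry":0,"rz":0}
    - {"dx":0,"dy":0,"dz":0,"rx":0,"ry":0,"rz":0}
    - {"dx":0,"dy":0,"dz":0,"rx":0,"ry":0,"rz":0}
    - {"dx":0,"dy":0,"dz":0,"rx":0,"ry":0,"rz":0}

```text
clock: 19.25
tcp_pos: [546.7, 88.0, 58.3]
tool_rot: [-0.001, 0.141, 0.99, 0.0]
force: [-6.3, 0.9, 5.4]
width: 0.4
finger_force: 3.0
```

play_rows:
  moves:
    - {"dx":-0.1,"dy":0,"dz":0,"rx":0,"ry":0,"rz":0}
    - {"dx":0,"dy":0,"dz":0,"rx":0,"ry":0,"rz":0}
    - {"dx":0,"dy":0,"dz":0,"rx":0,"ry":0,"rz":0}
    - {"dx":0,"dy":0,"dz":0,"rx":0,"ry":0,"rz":0}
    - {"dx":0,"dy":0,"dz":0,"rx":0,"ry":0,"rz":0}
    - {"dx":0,"dy":0,"dz":0,"rx":0,"ry":0,"rz":0}
    - {"dx":0,"dy":0,"dz":0,"rx":0,"ry":0,"rz":0}
    - {"dx":0,"dy":0,"dz":0,"rx":0,"ry":0,"rz":0}
    - {"dx":0,"dy":0,"dz":0,"rx":0,"ry":0,"rz":0}
    - {"dx":0,"dy":0,"dz":0,"rx":0,"ry":0,"rz":0}

```text
clock: 20.25
tcp_pos: [547.0, 87.9, 58.2]
tool_rot: [-0.002, 0.141, 0.99, 0.0]
force: [-7.0, 1.5, 7.2]
width: 0.4
finger_force: 4.0
```

It's at the stop (force rising, about 44 mm of slide). I'll back off and lift clear.

play_rows:
  moves:
    - {"dx":0.2,"dy":0,"dz":-0.1,"rx":0,"ry":0,"rz":0}
    - {"dx":0.4,"dy":0,"dz":-0.2,"rx":0,"ry":0,"rz":0}
    - {"dx":0.4,"dy":0,"dz":-1,"rx":0,"ry":0,"rz":0}
    - {"dx":0.5,"dy":0,"dz":-2,"rx":0,"ry":0,"rz":0}
    - {"dx":1,"dy":0.5,"dz":-2,"rx":0,"ry":0,"rz":0}
    - {"dx":2,"dy":2,"dz":-2,"rx":0,"ry":0,"rz":0}
    - {"dx":2,"dy":3,"dz":-2,"rx":0,"ry":0,"rz":0}
    - {"dx":1,"dy":3,"dz":-1,"rx":0,"ry":0,"rz":0}
    - {"dx":0,"dy":1,"dz":0,"rx":0,"ry":0,"rz":0}
    - {"dx":0,"dy":0,"dz":0,"rx":0,"ry":0,"rz":0}

```text
clock: 21.25
tcp_pos: [503.9, 200.9, 161.9]
tool_rot: [0.001, 0.14, 0.99, 0.001]
force: [-0.2, 0.1, -0.2]
width: 0.6
finger_force: 0.0
```

```bash
python3 - <<'E'
from h import *
import cv2
s=manip.read_state();print(s["tcp_pos"],s["force"],abs(s["qd"]).max())
i=manip.snapshot("wrist");cv2.imwrite("pics/w3.png",i)
np.savez("w3.npz",p=s["tcp_pos"],q=s["tool_rot"])
E
```

```text
[503.94901792 200.90456154 161.9056616 ] [-0.24665197  0.10969579 -0.15263732] 0.03850216648637557
```

View pics/w3.png

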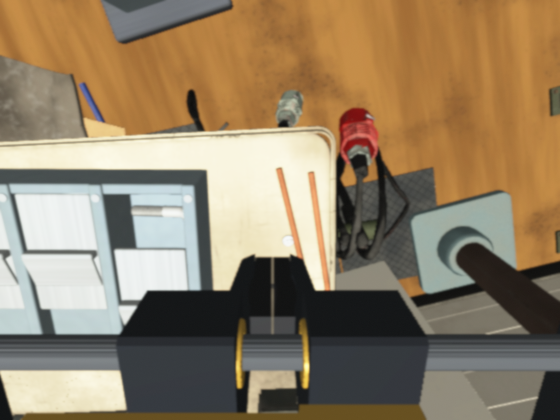

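The left hatch's plate front edge is now at row 249, the case front edge is at row 184, and the other hatches are still at their shut positions. I'll check the slide, then hand in.

```bash
python3 - <<'E'
from h import *
f=np.load("w3.npz");a=wray((150,249),55,f["p"],f["q"]);b=wray((52,193),55,f["p"],f["q"])
u=np.array([np.cos(-.284),np.sin(-.284)]);d=(a-b)[:2]@u;print("slide",d)
if d>40: print(manip.close_job())
E
```

```text
slide 45.380253600431644
the job is handed in; nothing more can be done
None
```

I found the left hatch to be the loose one: it rocked under about 3 N while the middle and right held firm. I pushed it fully open (about 45 mm measured), backed the arm clear and handed the job in; no verdict was shown.

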